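Line up the snack cups by height

TASK

Line up the four green snack cups in order of height on the wooden stand, one standing lid-up and wholly within each round brown pad, so that the row rises towards the steel drink bottle: the shortest cup on the pad by the white spoon rest, the tallest on the pad next to the bottle. Leave the bottle standing where it is.

Things in the scene. Friction and masses are not known exactly. Their poses are not given: they have to be found in the camera images.
- cup_mint_mid (a point): Loose lidded silicone snack cup, palest, almost white mint green: a plain upright cylinder 46 mm in diameter and 40 mm tall, standing on the bench (63 to 126 g). The point is its centre, half-way up (20 mm above its underside); z is its own upward axis.
- cup_apple_mid (a point): Loose lidded silicone snack cup, bright yellowish apple green: a plain upright cylinder 46 mm in diameter and 56 mm tall, standing on the bench (74 to 148 g). The point is its centre, half-way up (28 mm above its underside); z is its own upward axis.
- cup_leaf_mid (a point): Loose lidded silicone snack cup, medium leaf green: a plain upright cylinder 46 mm in diameter and 72 mm tall, standing on the bench (85 to 171 g). The point is its centre, half-way up (36 mm above its underside); z is its own upward axis.
- cup_forest_mid (a point): Loose lidded silicone snack cup, very dark forest green: a plain upright cylinder 46 mm in diameter and 88 mm tall, standing on the bench (97 to 193 g). The point is its centre, half-way up (44 mm above its underside); z is its own upward axis.
- pad_a_top (a point): Centre of the top face of one of four like dark brown round pads (74 mm in diameter, fixed) in a straight row on a low pale wooden stand (88 by 380 mm); the top faces lie 15 mm above the bench. This is the first pad of the row, at one end. Neighbouring pads are 92 mm apart, centre to centre; the row's direction a to d is this point's +y axis, and its x axis lies level across the row. z is up.
- pad_b_top (a point): Centre of the top face of one of four like dark brown round pads (74 mm in diameter, fixed) in a straight row on a low pale wooden stand (88 by 380 mm); the top faces lie 15 mm above the bench. Number 2 along the row. Neighbouring pads are 92 mm apart, centre to centre; the row's direction a to d is this point's +y axis, and its x axis lies level across the row. z is up.
- pad_c_top (a point): Centre of the top face of one of four like dark brown round pads (74 mm in diameter, fixed) in a straight row on a low pale wooden stand (88 by 380 mm); the top faces lie 15 mm above the bench. Number 3 along the row. Neighbouring pads are 92 mm apart, centre to centre; the row's direction a to d is this point's +y axis, and its x axis lies level across the row. z is up.
- pad_d_top (a point): Centre of the top face of one of four like dark brown round pads (74 mm in diameter, fixed) in a straight row on a low pale wooden stand (88 by 380 mm); the top faces lie 15 mm above the bench. Last pad of the row, at the other end. Neighbouring pads are 92 mm apart, centre to centre; the row's direction a to d is this point's +y axis, and its x axis lies level across the row. z is up.
- drink_bottle_mid (a point): Loose stainless steel drink bottle with a black cap and loop, 70 mm in diameter and about 215 mm tall, standing on the bench just beyond one end of the stand, about 15 cm from the centre of the nearest pad; which end changes from start to start. The point is on its axis, 100 mm above the bench. It is to stay where it stands.
- spoon_rest_mid (a point): White ceramic spoon rest, a shallow round dish 96 mm in diameter and 14 mm tall with a stub handle, fixed to the bench just beyond the other end of the stand from the bottle. The point is the centre of the dish, 4 mm above the bench.
Not all that is in view belongs to the job. What is shaped like the part that bears cup_forest_mid but blue or purple is not meant. What is shaped like the part that bears cup_leaf_mid but blue is not meant.

How it is judged:
At the end, for the whole second after the job is handed in: Four cups upright (0.1 rad), at rest and resting on the pads (height 5 mm), each within 13 mm of its pad's centre (wholly on it), in order of height: shortest on the pad by the spoon rest, tallest by the bottle; bottle within 20 mm of its start (((y of drink_bottle_mid in the frame of pad_a_top above 0.138 m and horizontal distance between cup_mint_mid and pad_a_top below 0.013 m and horizontal distance between cup_apple_mid and pad_b_top below 0.013 m and horizontal distance between cup_leaf_mid and pad_c_top below 0.013 m and horizontal distance between cup_forest_mid and pad_d_top below 0.013 m) or (y of drink_bottle_mid in the frame of pad_a_top below 0.138 m and horizontal distance between cup_mint_mid and pad_d_top below 0.013 m and horizontal distance between cup_apple_mid and pad_c_top below 0.013 m and horizontal distance between cup_leaf_mid and pad_b_top below 0.013 m and horizontal distance between cup_forest_mid and pad_a_top below 0.013 m)) and height (world z) of cup_mint_mid between 0.03 and 0.04 m and angle between each of cup_mint_mid, cup_apple_mid, cup_leaf_mid, cup_forest_mid's own z axis and vertical below 0.1 rad and linear speed of each of cup_mint, cup_apple, cup_leaf, cup_forest below 0.02 m/s and angular speed of each of cup_mint, cup_apple, cup_leaf, cup_forest below 0.2 rad/s and height (world z) of cup_apple_mid between 0.038 and 0.048 m and height (world z) of cup_leaf_mid between 0.046 and 0.056 m and height (world z) of cup_forest_mid between 0.054 and 0.064 m and distance of drink_bottle_mid from where it was at the start of the episode below 0.02 m); the robot touches nothing.
It fails at once if the drink bottle is knocked over or shoved away (distance of drink_bottle_mid from where it was at the start of the episode above 0.03 m or angle between drink_bottle_mid's own z axis and vertical above 0.35 rad).
It also fails if it takes over 99 s, if anything falls off the work surface, if the arm or the gripper's body presses on something with over 40 N, if the wrist force passes 120 N, or if a joint passes its speed limit or range.

ROBOT

A 6-joint arm with a two-finger parallel gripper is mounted at the origin on the work surface. World frame = base frame: x ahead of the robot, y to its left, z up, the work surface at z = 0. Lengths are in m, angles in rad, forces in N, time in s.
With the tool pointing down it reaches from about 0.3 to 0.775 m from the base axis. Payload 14.6 kg.
Tool frame: the origin (TCP) lies at the very end of the fingers, on their centre line; the grasp point (between the pads) lies 19 mm behind it; z points along the fingers, y is the line along which they close (so a half turn about z gives the same grasp; the last joint's range is limited). The gripper opens to 94 mm and grips with 3 to 60 N. Pads are 16 mm wide; open, the fingers measure 119 mm over their backs; the gripper's body (75 mm by 177 mm) begins 78 mm behind the grasp point.
Start: joints at [1.107, 0.3, 1.521, -0, 1.321, -0.067], TCP at [0.213, 0.507, 0.205] pointing down, gripper open.
Joint ranges: [-3.03, 3.03], [-0.79, 2.21], [0.23, 2.52], [-1.04, 4.18], [0, 3.07], [-2.55, 2.55]. Speed limits (rad/s): [2.22, 2.22, 2.57, 3.14, 3.14, 3.14].

INTERFACE

Orientations are given as [roll, pitch, yaw] about the fixed x, y, z axes, in that order (R = Rz(yaw) Ry(pitch) Rx(roll)).
In Python, from station import ctrl gives the robot as it stands.
- The arm moves only by the tool carry_out, never from a script. Its argument "motion" is text: rows parted by semicolons, each of 7 numbers parted by spaces: the shift along the world's x, y, z in m, then the turn, a rotation vector about the world's x, y, z in degrees, then the closure in counts, from 0 (fully open) to 255 (shut). In form: dx dy dz wx wy wz hand; .... A call has 1 to 20 rows; each row shifts and turns the commanded pose from where the row before left it; what a row does not reach is not made up. A row lasts 1/12 s, in which the tool goes at most 41.7 mm and 7.16 degrees, less where a joint would pass 70% of its speed; a pose out of reach is approached as far as the arm can. A call is refused whole if a number of a shift passes 0.0417 or a number of a turn 7.16, either way. A call with a gripper value outside its range is refused whole. The fingers move at their own pace and stop on an object; "grip_force" is the grip in N (left out, the last holds). Time passes only in rows, so rows that do not move let the fingers close. It gives the time, the measured TCP pose, the force, the opening and the grip force at its end, in the units of the state.
- ctrl.get_obs(): the state, without advancing time (a new reading comes with each control period).
- ctrl.camera(name): name is "scene" or "top" or "wrist"; returns a dict with "pixels" (384x512x3 uint8, red, green, blue), "range_z" (384x512 float32, m along the optical axis (not along the pixel's ray), 0 where there is no reading), "K" (3x3 intrinsics, pixels), "dist" ([k1, k2, p1, p2, k3] as OpenCV has them; the pictures are not rectified), "position" and "attitude" of the camera in the world. Camera axes: x right, y up, looking along -z (the intrinsics and any distortion apply to the point x, -y, -z); pixel columns grow to the right and rows downward; lengths in m; the calibration is good to about 2 mm. A picture is of the moment at which its call begins.
- ctrl.hand_in(): hands the job in; it is judged then, once.
The state is a dict: "time_s": time; "qpos": joint angles; "joint_vel": joint speeds; "tau": joint torques, N m; "ee_pos": TCP position; "eef_rot": TCP orientation; "force": force on the tool from outside, world axes, zero at the start; "moment": the same for the moment, N m; "grip_width": finger opening in m; "grip_force": force on a finger pad.
Only numpy, scipy, OpenCV 4.12 (cv2) and the standard library are available. Lean on these libraries where they do the work, as an engineer would, in place of code of your own. Each camera call takes 0.05 s, during which the arm holds its last target. There are 200 camera calls.

## Working session

There is one attempt and no reset: what is moved stays moved. The work goes in short steps, Python scripts to look and compute and a tool call to move; the robot and the scene stay as the last step left them, time stands still between calls to the robot, and variables do not carry over. Pictures are saved under pics/ and viewed, at most 14 in all, crops included, and the job is handed in when it is done.

Besides the shell and the picture viewer there is one more tool, called as name(argument=value, ...) on one line, values as JSON. carry_out: Moves the arm, as the interface text tells. Its arguments: {"type":"object","properties":{"motion":{"type":"string"},"grip_force":{"type":"number"}},"required":["motion"]}

```bash
mkdir -p pics; cat > h.py <<'E'
import numpy as np, cv2
from station import ctrl
from scipy.spatial.transform import Rotation as R
def rot(a):
    a=np.array(a,float)
    if a.shape==(3,3): return a
    return R.from_euler('xyz',a).as_matrix() if a.size==3 else R.from_quat(a).as_matrix()
def world(c,stride=1):
    h,w=c['range_z'].shape
    u,v=np.meshgrid(np.arange(w),np.arange(h))
    p=cv2.undistortPoints(np.stack([u,v],-1).reshape(-1,1,2).astype(np.float64),c['K'],np.array(c['dist'])).reshape(h,w,2)
    z=c['range_z'].astype(float)
    P=np.stack([p[...,0]*z,-p[...,1]*z,-z],-1)
    return P@rot(c['attitude']).T+np.array(c['position'])
E
python3 - <<'E'
from h import *
print(ctrl.get_obs())
for n in ('top','scene'):
    c=ctrl.camera(n); print(n,c['position'],c['attitude'],c['K'],c['dist'])
    np.savez(f'{n}0.npz',P=world(c),px=c['pixels'],rz=c['range_z'])
    cv2.imwrite(f'pics/{n}0.png',cv2.resize(c['pixels'][...,::-1],(800,600)))
E
```

```text
{'time_s': 0.0, 'qpos': array([ 1.10738350e+00,  3.00485110e-01,  1.52157363e+00, -4.80461298e-05,
        1.32066488e+00, -6.66153436e-02]), 'joint_vel': array([ 2.80787036e-04, -1.37610944e-04,  5.17982424e-04,  8.96452506e-05,
       -1.24063513e-03, -9.62962110e-05]), 'tau': array([-1.33358819e-03, -5.31824470e+01, -3.52719426e+01,  7.06800004e-02,
        2.45752058e-02, -8.07385049e-05]), 'ee_pos': array([0.21246606, 0.50703201, 0.20488179]), 'eef_rot': array([-3.14046110e+00, -2.88495940e-05,  2.74480708e+00]), 'force': array([0.10445646, 0.02203817, 0.34046559]), 'moment': array([ 0.06059699,  0.00221604, -0.0291055 ]), 'grip_force': 0.0, 'grip_width': 0.09401777727723931}
top [0.42684541 0.02940396 0.8836578 ] [ 0.12607905  0.00605481 -1.56196926] [[348.59463862   0.         253.74748304]
 [  0.         348.59463862 185.04513414]
 [  0.           0.           1.        ]] [-0.01624663  0.          0.          0.          0.        ]
scene [1.10817191 0.08959696 1.04340303] [0.55496004 0.00825136 1.68339056] [[453.16835295   0.         249.54507929]
 [  0.         453.16835295 191.5115222 ]
 [  0.           0.           1.        ]] [-0.16301813  0.          0.          0.          0.        ]
```

View pics/top0.png

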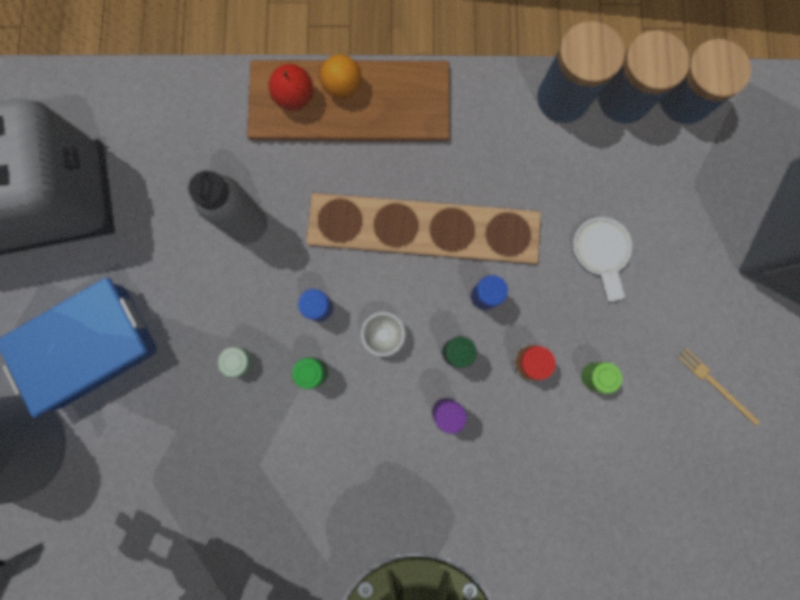

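View pics/scene0.png

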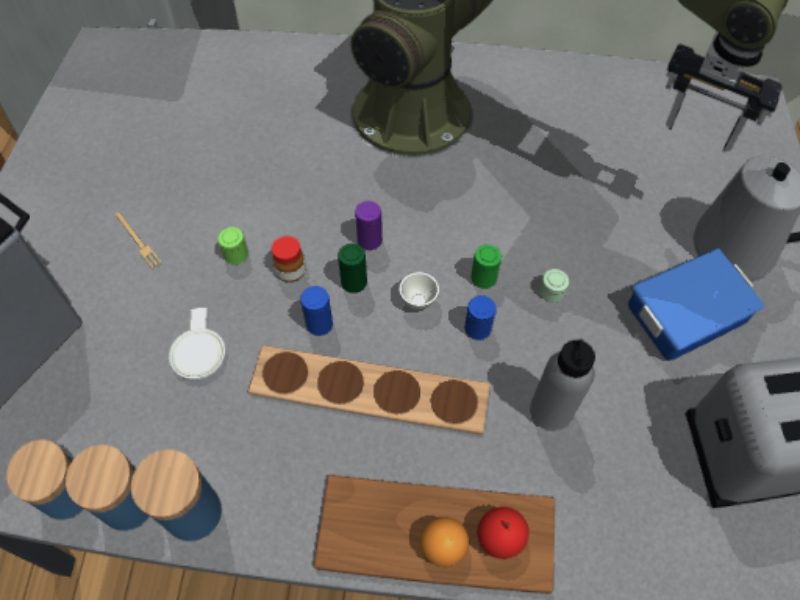

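The top view (800x600 pixels) shows mint at (233,362), leaf (308,373), forest (460,351) and apple (606,378). The pads are at (340,220), (396,225), (452,230) and (508,234). The bottle is at the left end (about (209,190) at the cap) and the spoon rest at the right (603,246). The blue and purple cups are decoys.

```bash
python3 - <<'E'
from h import *
T=np.load('top0.npz'); S=np.load('scene0.npz')
s=512/800
it={'mint':((233,362),(555,278),.04),'apple':((606,378),(232,237),.056),'leaf':((308,373),(486,254),.072),'forest':((460,351),(352,256),.088),
'pL':((340,220),(454,401),.015),'p2':((396,225),(397,391),.015),'p3':((452,230),(340,382),.015),'pR':((508,234),(285,372),.015),
'blue1':((314,304),(480,305),0.08),'blue2':((491,291),(316,298),.08),'purp':((451,416),(368,212),.08),'red':((538,362),(287,248),.06),'bowl':((383,334),(419,290),.04),'bottle':((209,190),(577,355),.2)}
for n,(a,b,h) in it.items():
  out=[]
  for D,(u,v) in ((T,a),(S,b)):
    u,v=int(u*s),int(v*s); P=D['P'];px=cv2.cvtColor(D['px'],cv2.COLOR_RGB2LAB).astype(float)
    c=P[v,u]
    r=.05
    m=(np.linalg.norm(P[...,:2]-c[:2],axis=-1)<r)&(abs(P[...,2]-c[2])<.006)
    if n[0]=='p' and n!='purp': m&=np.linalg.norm(px-px[v,u],axis=-1)<22
    q=P[m]; lo,hi=q.min(0),q.max(0)
    (x,y),rad=cv2.minEnclosingCircle(q[:,:2].astype(np.float32))
    out.append(np.r_[x,y,rad,np.median(q[:,2]),q[:,:2].mean(0)].round(4))
  print(n,h,*out)
E
```

```text
mint 0.04 [0.4204 0.289  0.023  0.0402 0.4205 0.2879] [0.42   0.2875 0.024  0.0406 0.4215 0.2874]
apple 0.056 [ 0.4019 -0.2809  0.0231  0.0563  0.4019 -0.2806] [ 0.402  -0.2812  0.0242  0.0573  0.4046 -0.2805]
leaf 0.072 [0.4031 0.1675 0.0227 0.0721 0.4041 0.1673] [0.4053 0.1677 0.0245 0.0723 0.4069 0.1673]
forest 0.088 [ 0.4368 -0.0584  0.0228  0.0884  0.4367 -0.0589] [ 0.4402 -0.0602  0.0244  0.0883  0.4408 -0.0592]
pL 0.015 [0.6452 0.1305 0.0404 0.0149 0.6499 0.1298] [0.6504 0.1294 0.0378 0.0153 0.6521 0.1299]
p2 0.015 [0.6438 0.0382 0.0361 0.0149 0.643  0.0383] [0.6431 0.0387 0.0387 0.0153 0.6452 0.0387]
p3 0.015 [ 0.6305 -0.058   0.0436  0.0148  0.636  -0.0532] [ 0.6366 -0.053   0.0382  0.0155  0.6386 -0.0523]
pR 0.015 [ 0.6242 -0.144   0.0409  0.0148  0.6291 -0.1448] [ 0.6318 -0.1455  0.0379  0.0155  0.6317 -0.1443]
blue1 0.08 [0.5064 0.1618 0.0229 0.0721 0.5062 0.1615] [0.5094 0.1621 0.0243 0.0724 0.5108 0.1619]
blue2 0.08 [ 0.5278 -0.1051  0.0231  0.088   0.5269 -0.1049] [ 0.5303 -0.1058  0.0237  0.0886  0.5318 -0.1059]
purp 0.08 [ 0.3454 -0.0432  0.0229  0.0883  0.3451 -0.0427] [ 0.3463 -0.0437  0.0238  0.089   0.3465 -0.0437]
red 0.06 [ 0.4234 -0.1757  0.0248  0.0702  0.4235 -0.1753] [ 0.4249 -0.1776  0.0262  0.0707  0.4263 -0.176 ]
bowl 0.04 [0.4667 0.0567 0.0499 0.0036 0.4653 0.0566] [0.4615 0.0561 0.0237 0.0135 0.4554 0.0557]
bottle 0.2 [0.646  0.285  0.0239 0.1978 0.6446 0.2834] [0.6491 0.2854 0.024  0.1984 0.65   0.285 ]
```

carry_out(motion="0.0209 -0.0219 0 0 0 -6.73 65; 0.0209 -0.0219 0 0 0 -6.73 65; 0.0209 -0.0219 0 0 0 -6.73 65; 0.0209 -0.0219 0 0 0 -6.73 65; 0.0209 -0.0219 0 0 0 -6.73 65; 0.0209 -0.0219 0 0 0 -6.73 65; 0.0209 -0.0219 0 0 0 -6.73 65; 0.0209 -0.0219 0 0 0 -6.73 65; 0.0209 -0.0219 0 0 0 -6.73 65; 0.0209 -0.0219 0 0 0 -6.73 65; 0 0 -0.03 0 0 0 65; 0 0 -0.03 0 0 0 65; 0 0 -0.03 0 0 0 65; 0 0 -0.03 0 0 0 65; 0 0 0 0 0 0 65; 0 0 0 0 0 0 65", grip_force=12)

```text
time_s: 1.43
ee_pos: [0.4211, 0.288, 0.085]
eef_rot: [-3.139, 0.001, 1.57]
force: [0.3, 1.0, 1.7]
grip_width: 0.0697
grip_force: 0.0
```

carry_out(motion="0 0 -0.025 0 0 0 65; 0 0 -0.025 0 0 0 65; 0 0 -0.02 0 0 0 65; 0 0 -0.007 0 0 0 65; 0 0 0 0 0 0 65; 0 0 0 0 0 0 180; 0 0 0 0 0 0 180; 0 0 0 0 0 0 180; 0 0 0 0 0 0 180; 0 0 0 0 0 0 180; 0 0 0 0 0 0 180; 0 0 0 0 0 0 180; 0 0 0 0 0 0 180", grip_force=15)

```text
time_s: 2.52
ee_pos: [0.4219, 0.2885, 0.0094]
eef_rot: [3.141, -0.001, 1.57]
force: [-3.3, -0.8, 7.4]
grip_width: 0.0457
grip_force: 15.0
```

carry_out(motion="0 0 0.02 0 0 0 180; 0 0 0.04 0 0 0 180; 0 0 0.04 0 0 0 180; 0 0 0.04 0 0 0 180; 0.0149 -0.0309 0 0 0 0 180; 0.0149 -0.0309 0 0 0 0 180; 0.0149 -0.0309 0 0 0 0 180; 0.0149 -0.0309 0 0 0 0 180; 0.0149 -0.0309 0 0 0 0 180; 0.0149 -0.0309 0 0 0 0 180; 0.0149 -0.0309 0 0 0 0 180; 0.0149 -0.0309 0 0 0 0 180; 0.0149 -0.0309 0 0 0 0 180; 0.0149 -0.0309 0 0 0 0 180; 0.0149 -0.0309 0 0 0 0 180; 0.0149 -0.0309 0 0 0 0 180; 0.0149 -0.0309 0 0 0 0 180; 0.0148 -0.0308 0 0 0 0 180; 0 0 0 0 0 0 180; 0 0 0 0 0 0 180")

```text
time_s: 4.18
ee_pos: [0.63, -0.1456, 0.1479]
eef_rot: [-3.141, -0.0, 1.568]
force: [-0.4, -0.0, -1.1]
grip_width: 0.0461
grip_force: 15.0
```

carry_out(motion="0 0.001 -0.035 0 0 0 180; 0 0 -0.035 0 0 0 180; 0 0 -0.03 0 0 0 180; 0 0 -0.014 0 0 0 180; 0 0 -0.006 0 0 0 180; 0 0 -0.003 0 0 0 180; 0 0 0 0 0 0 180; 0 0 0 0 0 0 180; 0 0 0 0 0 0 65; 0 0 0 0 0 0 65; 0 0 0 0 0 0 65; 0 0 0 0 0 0 65")

```text
time_s: 5.18
ee_pos: [0.6303, -0.1433, 0.026]
eef_rot: [3.141, 0.0, 1.57]
force: [-0.3, -0.3, -0.5]
grip_width: 0.0682
grip_force: 0.0
```

carry_out(motion="0 0 0.03 0 0 0 65; 0 0 0.04 0 0 0 65; 0 0 0.04 0 0 0 65; -0.0284 -0.0172 0 0 0 0 65; -0.0284 -0.0172 0 0 0 0 65; -0.0284 -0.0172 0 0 0 0 65; -0.0284 -0.0172 0 0 0 0 65; -0.0284 -0.0172 0 0 0 0 65; -0.0284 -0.0172 0 0 0 0 65; -0.0284 -0.0172 0 0 0 0 65; -0.0284 -0.0172 0 0 0 0 65; 0 0 0 0 0 0 65; 0 0 0 0 0 0 65; 0 0 -0.03 0 0 0 65; 0 0 -0.03 0 0 0 65; 0 0 0 0 0 0 65; 0 0 0 0 0 0 65")

```text
time_s: 6.6
ee_pos: [0.4031, -0.2801, 0.0752]
eef_rot: [-3.14, -0.002, 1.571]
force: [-0.0, 0.2, -0.2]
grip_width: 0.07
grip_force: 0.0
```

```bash
python3 - <<'E'
from h import *
c=ctrl.camera('top'); np.savez('top1.npz',P=world(c),px=c['pixels'])
cv2.imwrite('pics/top1.png',cv2.resize(c['pixels'][...,::-1],(800,600)))
E
```

```text
(no output)
```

View pics/top1.png

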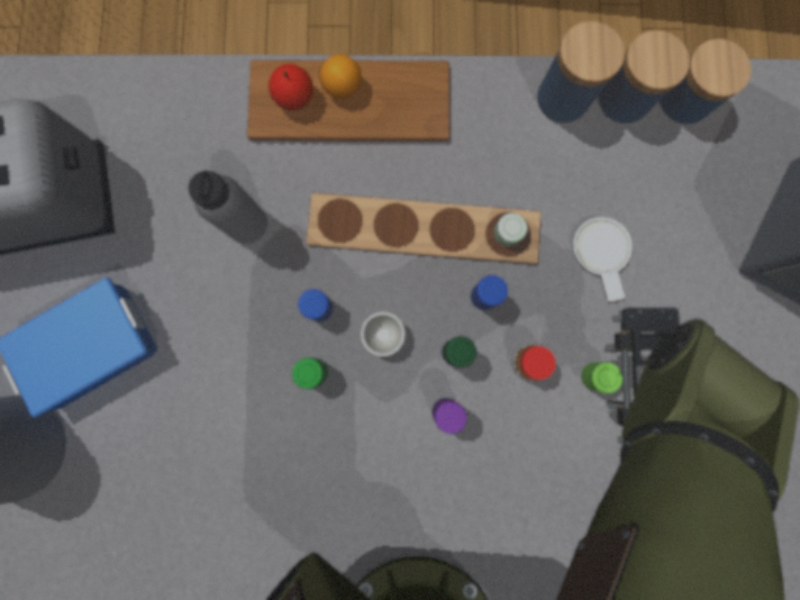

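Mint stands within the right pad, at (511,229). The other cups are untouched.

carry_out(motion="0 0 -0.02 0 0 0 65; 0 0 -0.02 0 0 0 65; 0 0 -0.015 0 0 0 65; 0 0 -0.005 0 0 0 65; 0 0 0 0 0 0 65; 0 0 0 0 0 0 180; 0 0 0 0 0 0 180; 0 0 0 0 0 0 180; 0 0 0 0 0 0 180; 0 0 0 0 0 0 180; 0 0 0 0 0 0 180; 0 0 0 0 0 0 180; 0 0 0 0 0 0 180; 0 0 0.02 0 0 0 180; 0 0 0.04 0 0 0 180; 0 0 0.04 0 0 0 180; 0 0 0.04 0 0 0 180; 0 0 0 0 0 0 180")

```text
time_s: 8.15
ee_pos: [0.405, -0.2825, 0.1629]
eef_rot: [3.133, 0.007, 1.57]
force: [0.7, -1.2, -0.1]
grip_width: 0.0456
grip_force: 15.0
```

```bash
python3 - <<'E'
from h import *
P=np.load('top1.npz')['P']
m=(np.linalg.norm(P[...,:2]-[.6305,-.1445],axis=-1)<.04)&(abs(P[...,2]-.055)<.008)
q=P[m];print(len(q),cv2.minEnclosingCircle(q[:,:2].astype(np.float32)),q.mean(0))
print(ctrl.get_obs()['ee_pos'])
E
```

```text
280 ((0.6301620006561279, -0.14280423521995544), 0.023043304681777954) [ 0.62933988 -0.14187343  0.05506383]
[ 0.40502747 -0.2825445   0.16285361]
```

carry_out(motion="0.0234 0.0228 0 0 0 0 180; 0.0234 0.0228 0 0 0 0 180; 0.0234 0.0228 0 0 0 0 180; 0.0234 0.0228 0 0 0 0 180; 0.0234 0.0228 0 0 0 0 180; 0.0234 0.0228 0 0 0 0 180; 0.0234 0.0228 0 0 0 0 180; 0.0234 0.0228 0 0 0 0 180; 0.0234 0.0228 0 0 0 0 180; 0.0234 0.0228 0 0 0 0 180; 0 0 0 0 0 0 180; 0 0 0 0 0 0 180; 0 0 0 0 0 0 180; 0 0 -0.035 0 0 0 180; 0 0 -0.035 0 0 0 180; 0 0 0 0 0 0 180; 0 0 0 0 0 0 180")

```text
time_s: 9.57
ee_pos: [0.6357, -0.0536, 0.0849]
eef_rot: [-3.139, -0.0, 1.569]
force: [-0.0, -0.4, -0.7]
grip_width: 0.046
grip_force: 15.0
```

Next: release, then go to the leaf cup.

carry_out(motion="0.001 0 -0.03 0 0 0 180; 0 0 -0.015 0 0 0 180; 0 0 -0.006 0 0 0 180; 0 0 -0.003 0 0 0 180; 0 0 0 0 0 0 180; 0 0 0 0 0 0 180; 0 0 0 0 0 0 65; 0 0 0 0 0 0 65; 0 0 0 0 0 0 65; 0 0 0 0 0 0 65")

```text
time_s: 10.4
ee_pos: [0.6381, -0.0529, 0.0319]
eef_rot: [3.141, 0.0, 1.57]
force: [0.3, -0.2, 0.2]
grip_width: 0.0682
grip_force: 0.0
```

carry_out(motion="0 0 0.03 0 0 0 65; 0 0 0.04 0 0 0 65; 0 0 0.04 0 0 0 65; -0.0234 0.022 0 0 0 0 65; -0.0234 0.022 0 0 0 0 65; -0.0234 0.022 0 0 0 0 65; -0.0234 0.022 0 0 0 0 65; -0.0234 0.022 0 0 0 0 65; -0.0234 0.022 0 0 0 0 65; -0.0234 0.022 0 0 0 0 65; -0.0234 0.022 0 0 0 0 65; -0.0234 0.022 0 0 0 0 65; -0.0234 0.022 0 0 0 0 65; 0 0 0 0 0 0 65; 0 0 0 0 0 0 65; 0 0 -0.03 0 0 0 65; 0 0 -0.02 0 0 0 65; 0 0 0 0 0 0 65; 0 0 0 0 0 0 65")

```text
time_s: 11.98
ee_pos: [0.4042, 0.1666, 0.0914]
eef_rot: [-3.14, 0.001, 1.569]
force: [0.6, -0.4, -0.2]
grip_width: 0.0703
grip_force: 0.0
```

carry_out(motion="0 0.001 -0.025 0 0 0 65; 0 0 -0.02 0 0 0 65; 0 0 -0.015 0 0 0 65; 0 0 -0.006 0 0 0 65; 0 0 0 0 0 0 65; 0 0 0 0 0 0 180; 0 0 0 0 0 0 180; 0 0 0 0 0 0 180; 0 0 0 0 0 0 180; 0 0 0 0 0 0 180; 0 0 0 0 0 0 180; 0 0 0 0 0 0 180; 0 0 0 0 0 0 180; 0 0 0.02 0 0 0 180; 0 0 0.04 0 0 0 180; 0 0 0.04 0 0 0 180; 0 0 0.04 0 0 0 180; 0 0 0 0 0 0 180; 0 0 0 0 0 0 180; 0 0 0 0 0 0 180", grip_force=18)

```text
time_s: 13.65
ee_pos: [0.4034, 0.168, 0.1646]
eef_rot: [-3.141, 0.0, 1.57]
force: [-0.8, 0.9, -2.4]
grip_width: 0.0455
grip_force: 18.0
```

carry_out(motion="0.024 -0.0129 0 0 0 0 180; 0.024 -0.0129 0 0 0 0 180; 0.024 -0.0129 0 0 0 0 180; 0.024 -0.0129 0 0 0 0 180; 0.024 -0.0129 0 0 0 0 180; 0.024 -0.0129 0 0 0 0 180; 0.024 -0.0129 0 0 0 0 180; 0.024 -0.0129 0 0 0 0 180; 0.024 -0.0129 0 0 0 0 180; 0.024 -0.0129 0 0 0 0 180; 0 0 0 0 0 0 180; 0 0 0 0 0 0 180; 0 0 0 0 0 0 180; 0 0 -0.035 0 0 0 180; 0 0 -0.035 0 0 0 180; 0 0 0 0 0 0 180; 0 0 0 0 0 0 180")

```text
time_s: 15.07
ee_pos: [0.6426, 0.0397, 0.0945]
eef_rot: [-3.138, 0.0, 1.571]
force: [0.8, -0.7, -1.1]
grip_width: 0.0458
grip_force: 18.0
```

carry_out(motion="0.001 -0.001 -0.03 0 0 0 180; 0 0 -0.015 0 0 0 180; 0 0 -0.006 0 0 0 180; 0 0 -0.0025 0 0 0 180; 0 0 0 0 0 0 180; 0 0 0 0 0 0 180; 0 0 0 0 0 0 65; 0 0 0 0 0 0 65; 0 0 0 0 0 0 65; 0 0 0 0 0 0 65")

```text
time_s: 15.9
ee_pos: [0.6451, 0.0381, 0.0424]
eef_rot: [3.141, 0.0, 1.57]
force: [-0.4, -0.3, 0.3]
grip_width: 0.0685
grip_force: 0.0
```

carry_out(motion="0 0 0.04 0 0 0 65; 0 0 0.04 0 0 0 65; 0 0 0.04 0 0 0 65; -0.0206 -0.0097 0 0 0 0 65; -0.0206 -0.0097 0 0 0 0 65; -0.0206 -0.0097 0 0 0 0 65; -0.0206 -0.0097 0 0 0 0 65; -0.0206 -0.0097 0 0 0 0 65; -0.0206 -0.0097 0 0 0 0 65; -0.0206 -0.0097 0 0 0 0 65; -0.0206 -0.0097 0 0 0 0 65; -0.0206 -0.0097 0 0 0 0 65; -0.0206 -0.0097 0 0 0 0 65; 0 0 0 0 0 0 65; 0 0 0 0 0 0 65; 0 0 -0.03 0 0 0 65; 0 0 -0.02 0 0 0 65; 0 0 0 0 0 0 65; 0 0 0 0 0 0 65")

```text
time_s: 17.48
ee_pos: [0.4392, -0.0585, 0.1119]
eef_rot: [-3.14, -0.0, 1.571]
force: [-0.8, -0.1, 0.2]
grip_width: 0.07
grip_force: 0.0
```

Grasp with the TCP at about 0.040.

carry_out(motion="0 0 -0.025 0 0 0 65; 0 0 -0.025 0 0 0 65; 0 0 -0.015 0 0 0 65; 0 0 -0.006 0 0 0 65; 0 0 0 0 0 0 65; 0 0 0 0 0 0 180; 0 0 0 0 0 0 180; 0 0 0 0 0 0 180; 0 0 0 0 0 0 180; 0 0 0 0 0 0 180; 0 0 0 0 0 0 180; 0 0 0 0 0 0 180; 0 0 0 0 0 0 180; 0 0 0.02 0 0 0 180; 0 0 0.04 0 0 0 180; 0 0 0.04 0 0 0 180; 0 0 0.04 0 0 0 180; 0 0 0 0 0 0 180; 0 0 0 0 0 0 180; 0 0 0 0 0 0 180")

```text
time_s: 19.15
ee_pos: [0.4384, -0.0587, 0.1801]
eef_rot: [-3.141, -0.0, 1.57]
force: [0.4, 0.5, -1.5]
grip_width: 0.0457
grip_force: 18.0
```

carry_out(motion="0.0211 0.0189 0 0 0 0 180; 0.0211 0.0189 0 0 0 0 180; 0.0211 0.0189 0 0 0 0 180; 0.0211 0.0189 0 0 0 0 180; 0.0211 0.0189 0 0 0 0 180; 0.0211 0.0189 0 0 0 0 180; 0.0211 0.0189 0 0 0 0 180; 0.0211 0.0189 0 0 0 0 180; 0.0211 0.0189 0 0 0 0 180; 0.0211 0.0189 0 0 0 0 180; 0 0 0 0 0 0 180; 0 0 0 0 0 0 180; 0 0 0 0 0 0 180; 0 0 -0.035 0 0 0 180; 0 0 -0.035 0 0 0 180; 0 0 0 0 0 0 180; 0 0 0 0 0 0 180")

```text
time_s: 20.57
ee_pos: [0.6488, 0.1294, 0.1101]
eef_rot: [-3.138, 0.001, 1.569]
force: [-0.4, 0.5, -0.6]
grip_width: 0.0457
grip_force: 18.0
```

carry_out(motion="0.001 0 -0.03 0 0 0 180; 0 0 -0.015 0 0 0 180; 0 0 -0.006 0 0 0 180; 0 0 -0.0025 0 0 0 180; 0 0 0 0 0 0 180; 0 0 0 0 0 0 180; 0 0 0 0 0 0 65; 0 0 0 0 0 0 65; 0 0 0 0 0 0 65; 0 0 0 0 0 0 65; 0 0 0.03 0 0 0 65; 0 0 0.04 0 0 0 65; 0 0 0.04 0 0 0 65; -0.03 -0.02 0.02 0 0 0 65; -0.04 -0.02 0 0 0 0 65; -0.04 -0.02 0 0 0 0 65; -0.04 -0.02 0 0 0 0 65; -0.04 -0.02 0 0 0 0 65; 0 0 0 0 0 0 65; 0 0 0 0 0 0 65")

```text
time_s: 22.23
ee_pos: [0.471, 0.0351, 0.1884]
eef_rot: [3.14, -0.0, 1.569]
force: [0.8, 0.1, 1.0]
grip_width: 0.0701
grip_force: 0.0
```

```bash
python3 - <<'E'
from h import *
for n in ('top','scene'):
  c=ctrl.camera(n); P=world(c)
  cv2.imwrite(f'pics/{n}2.png',cv2.resize(c['pixels'][...,::-1],(800,600)))
  for k,x,y,h in (('forest',.65,.13,.103),('leaf',.6435,.0385,.087),('apple',.637,-.053,.071),('mint',.6305,-.1445,.055),('bottle',.6475,.285,.198)):
    m=(np.linalg.norm(P[...,:2]-[x,y],axis=-1)<.04)&(abs(P[...,2]-h)<.006)
    q=P[m]; print(n,k,len(q), (np.array(cv2.minEnclosingCircle(q[:,:2].astype(np.float32))[0])-[x,y]).round(4),np.median(q[:,2])) if len(q) else print(n,k,'none')
E
```

```text
top forest 296 [ 0.0014 -0.0005] 0.10329264793959098
top leaf 290 [ 0.0013 -0.0012] 0.08706490562555558
top apple 278 [0.0005 0.0001] 0.07124834088495069
top mint 273 [-0.0001  0.0016] 0.05509377707972496
top bottle 349 [-0.0018  0.0001] 0.1977078229933804
scene forest 294 [0.0045 0.0007] 0.10352865520643556
scene leaf 280 [ 0.0039 -0.0006] 0.08756387251658959
scene apple 266 [ 0.0042 -0.0014] 0.0713748230779847
scene mint 246 [ 0.0025 -0.    ] 0.05542025456308669
scene bottle 306 [0.0016 0.0013] 0.1981490266172296
```

View pics/scene2.png

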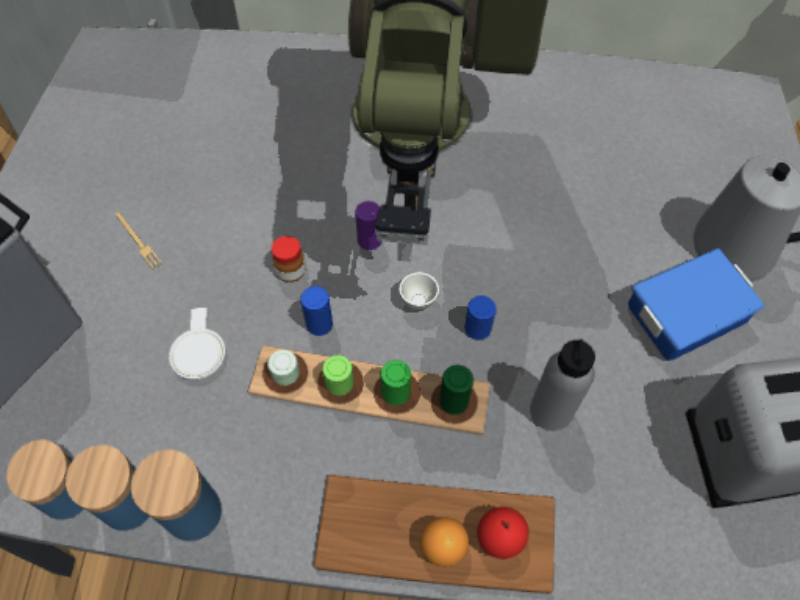

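The picture shows the row mint (283,368), apple (338,377), leaf (396,382) and forest (457,390), rising towards the bottle at (565,390). Every cup stands upright within its pad, and heights and positions match to under 5 mm.

```bash
python3 -c "
from station import ctrl
print(ctrl.hand_in())"
```

```text
the job is handed in; nothing more can be done
None
```

The four green cups are lined up by height on the pads, mint by the spoon rest up to forest by the bottle, each measured within 5 mm of its pad centre; the bottle did not move, and I handed the job in after about 22 s of robot time (no verdict was shown).

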